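# Press a toy plinth into the corner of the marking jig and hold it

## Task

Get the wooden plinth block ready for marking: swing the latch lever a quarter turn until it stops, so that it frees the hood, then open the hood past upright to where it stops. Push the block along the bed into the corner between the two low stops, its long side flat against the longer stop and its end flat against the shorter one, and finish while still pressing it firmly (several newtons) against both stops at once: do not let go at the end. Leave the spool, the jar and the pliers where they are.

Things in the scene. Friction and masses are not known exactly. Their poses are not given: they have to be found in the camera images.
- bed: Fixed grey-painted plate on the table, 220 mm (x) by 190 mm (y, -90 to +100), 20 mm thick, with an ear at x = +80 running on to y = -150 for the latch. Origin at table level; x points away from the robot, y to its left, turned by up to 0.3 rad. The block seated flush against both stops has its origin at x = +40, y = -40, z = +20 mm here, axes parallel to the bed's.
- stop_long: The longer low steel stop, a bar fixed on the bed: 95 mm along x, 12 mm in y, 18 mm high. Origin at the centre of its underside, axes as the bed's. Its face towards the block is the +y one, 6 mm from its origin.
- stop_short: The shorter low steel stop, a bar fixed on the bed square to the longer one, 60 mm along y, 12 mm in x, 18 mm high. Origin at the centre of its underside, axes as the bed's. Its face towards the block is the -x one, 6 mm from its origin.
- block: Loose wooden plinth block, 70 mm (x) by 50 (y) by 45 high, about 0.11 kg, lying on the bed under the hood, off the stops and turned up to 0.35 rad. Origin at the centre of its underside; when true its axes run as the bed's. Its upper 27 mm stand clear above the stops, for gripping or pushing.
- latch (a joint): Steel latch lever on an upright pivot. 0 (to 0.2 at the start): its 25 mm nose points to the bed's +y, over the tongue at the hood's foot, and holds the hood down; its 60 mm tail points to -y. Grows to its stop at 1.6 rad as the tail swings to the bed's +x (anticlockwise from above); the nose is clear from about 0.9. Stays where left; about 1 N at the peg moves it.
- latch_peg (a point): Grip point on the black upright round peg at the latch's tail: 12 mm in diameter, 45 mm tall; this point lies 17 mm below its top, 28 mm above its foot on the tail, 65 mm above the table and 52 mm from the pivot axis. Axes turn with the lever (y towards its nose).
- latch_pivot (a point): Point on the latch's upright pivot axis, at the underside of the lever, 31 mm above the table. Axes turn with the lever (y towards its nose).
- hood (a joint): Hinged dust hood on the bed: clear top 65 mm above the bed, grey 3 mm sides on three sides, 213 mm along x by 178 along y, 0.25 kg. 0 = shut; opens upward and over to the bed's +y; pi/2 = its top stands upright; stop at 1.85 rad. A stiff hinge holds it at any angle; moving it takes about 2 to 4 N at its handle.
- hood_handle (a point): Middle of the hood's handle: a round steel bar, 10 mm thick, 90 mm long, parallel to the hinge (bed's x), 45 mm out from the hood's side facing the bed's -y (40 mm free between), legs at the bar's ends. Shut, it lies 55 mm above the table. In the hood's axes it lies at x = -30, y = -223, z = +35 mm from the hinge point.
- hood_hinge (a point): Point on the hood's hinge line, which runs along the bed's x axis 20 mm above the table (bed x = 0, y = +90 mm). Axes turn with the hood, as the bed's when shut.
- spool: Bystander: grey cone of thread, 64 mm wide, 125 mm tall, standing on the table. Origin at the centre of its underside.
- jar: Bystander: amber jar with a white cap, 60 mm wide, 70 mm tall, standing on the table. Origin at the centre of its underside.
- pliers: Bystander: small pliers lying flat, about 155 mm long and 45 mm wide, 12 mm thick, jaws to their +x. Origin on the table near their middle.

How it is judged:
By the outcome, as a careful person would: the job done as asked, in the order asked, and still so for the second after the job is handed in, while the arm keeps its last pose, push and grip.
It also fails if it takes over 72 s, if anything falls off the work surface, if the arm or the gripper's body presses on something with over 40 N, if the wrist force passes 120 N, or if a joint passes its speed limit or range.

## Robot

A 6-joint arm with a two-finger parallel gripper is mounted at the origin on the work surface. World frame = base frame: x ahead of the robot, y to its left, z up, the work surface at z = 0. Lengths are in mm, angles in rad, forces in N, time in s.
With the tool pointing down it reaches from about 325 to 900 mm from the base axis. Payload 6.1 kg.
Tool frame: the origin (TCP) lies on the centre line of the jaws, within the pads' length; the fingertips stand 19 mm ahead of it and the grasp point (between the pads) is the TCP (bot.tips_ahead is the x of the fingertips in the tool frame, in mm); x points along the fingers, z is the direction in which the jaws open and shut, and the axes are right-handed (so a half turn about x gives the same grasp; the last joint's range is limited). The gripper opens to 85 mm and grips with 20 to 120 N. Pads are 22 mm wide; open, the fingers measure 114 mm over their backs; the gripper's body (76 mm by 85 mm) begins 54 mm behind the grasp point. The pads swing forward as they close: fully open they stand 13 mm farther back than shut.
Start: joints at [-1.382, 0.22, 1.526, -0, 1.395, -0.126], TCP at [193.509, -594.281, 213.8] pointing down, gripper open.
Joint ranges: [-2.98, 2.98], [-0.91, 2.08], [0.09, 2.57], [-1.24, 4.39], [0.2, 2.65], [-2.68, 2.68]. Speed limits (rad/s): [2.57, 2.57, 3.01, 3.14, 3.14, 3.14].

## Interface

Orientations are given as a rotation vector (axis times angle).
In Python, from plant import bot, readout, viewer, job gives the robot as it stands. The module is installed in compiled form; this text tells all that it offers. Calls block until the motion is done:
- bot.reach(position, orientation): joint-space move of the TCP to a pose.
- bot.movel(position, velocity=150, orientation=None): straight line of the TCP; orientation=None keeps the orientation; velocity is the mean speed in mm/s.
- bot.movej(angles): joint-space move.
- bot.grip(opening): finger opening in mm; the grip force is fixed at half the most; returns when the fingers have stopped.
- bot.pause(seconds).
- bot.inverse_kinematics(position, orientation): joint angles nearest the present ones, or None.
- readout.get_state(): the state.
- viewer.grab_frame(name): name is "side" or "top" or "wrist"; returns the picture (420x560x3 uint8, red, green, blue); there is no depth.
- viewer.calibration(name): a dict with "mtx" (3x3 intrinsics, pixels), "k1" (the pictures are not rectified: a ray, as slopes to the right and down, at radius r is drawn at 1 + k1 r^2 times it, then the intrinsics apply), "R" (3x3) and "t" (3): a world point X has camera coordinates R X + t. Camera axes: x right, y down, z forward; pixel columns grow to the right and rows downward; lengths in mm; the calibration is good to about 2 mm. A picture is of the moment at which its call begins: read the wrist's pose just before it. calibration takes no time and is no camera call; for the wrist camera it gives the pose at the moment of the call.
A pose or a line that the arm cannot do raises bot.PlanningError and nothing moves.
- job.hand_in(): hands the job in, once; it reports no verdict.
The state is a dict: "clock": time; "q": joint angles; "qvel": joint speeds; "effort": joint torques, N m; "position": TCP position; "eef_rot": TCP orientation; "force": force on the tool from outside, world axes, zero at the start; "ft_torque": the same for the moment, N m; "opening": finger opening in mm.
Only numpy, scipy, OpenCV 4.12 (cv2) and the standard library are available. Lean on these libraries where they do the work, as an engineer would, in place of code of your own. Each camera call takes 0.05 s, during which the arm holds its last target.

## Working session

There is one attempt and no reset: what is moved stays moved. The work goes in short steps, each a Python script; the robot and the scene stay as the last script left them, time stands still between calls to the robot, and variables do not carry over. Pictures are saved under pics/ and viewed, and the job is handed in when it is done.

```bash
mkdir -p pics
python3 - <<'E'
from plant import bot, readout, viewer, job
import cv2
s=readout.get_state(); print(s)
for n in ["side","top","wrist"]:
    c=viewer.calibration(n); print(n,c)
    f=viewer.grab_frame(n); cv2.imwrite(f"pics/a_{n}.png",f[:,:,::-1])
E
```

```text
{'clock': 0.0, 'q': array([-1.38210516e+00,  2.21237734e-01,  1.52765613e+00,  6.14170800e-06,
        1.39475354e+00, -1.26120982e-01]), 'qvel': array([-2.87473278e-04,  8.75627129e-04, -1.43307170e-04,  1.10974238e-03,
       -9.30870822e-04, -1.53573490e-05]), 'effort': array([-1.07344229e-03, -4.96907151e+01, -3.89397919e+01, -3.39846720e-04,
        1.11942037e-02, -3.50778201e-06]), 'position': array([ 193.38099313, -593.61527151,  212.66830814]), 'eef_rot': array([ 0.97562079,  1.34337424, -0.97328024]), 'force': array([-0.07437493, -0.2901879 ,  0.53947841]), 'ft_torque': array([-0.0773727 ,  0.0433827 , -0.02517119]), 'opening': 85.30874376538411}
side {'mtx': array([[527.20555497,   0.        , 275.42895371],
       [  0.        , 527.20555497, 205.3173508 ],
       [  0.        ,   0.        ,   1.        ]]), 'k1': 0.04838608101185313, 'R': array([[-0.99090082, -0.13225431, -0.02498719],
       [-0.05102775,  0.54093215, -0.83951687],
       [ 0.12454609, -0.83060292, -0.54275875]]), 't': array([ 549.29449473,   87.85136882, 1318.8442346 ])}
top {'mtx': array([[528.81817424,   0.        , 280.04868867],
       [  0.        , 528.81817424, 216.43998967],
       [  0.        ,   0.        ,   1.        ]]), 'k1': -0.15060710133161656, 'R': array([[ 0.01587747, -0.999786  , -0.01326137],
       [-0.99031771, -0.01389503, -0.13812228],
       [ 0.13790845,  0.01532601, -0.9903264 ]]), 't': array([  12.42348429,  537.18429613, 1198.35876331])}
wrist {'mtx': array([[329.06113973,   0.        , 285.56319727],
       [  0.        , 329.06113973, 207.20719443],
       [  0.        ,   0.        ,   1.        ]]), 'k1': -0.003074548981866082, 'R': array([[ 0.31020067, -0.95066868, -0.00214437],
       [-0.91802841, -0.30013472,  0.25911966],
       [-0.24698054, -0.07841049, -0.96584285]]), 't': array([-623.80831476,  -35.05700554,  377.59548503])}
```

View pics/a_side.png

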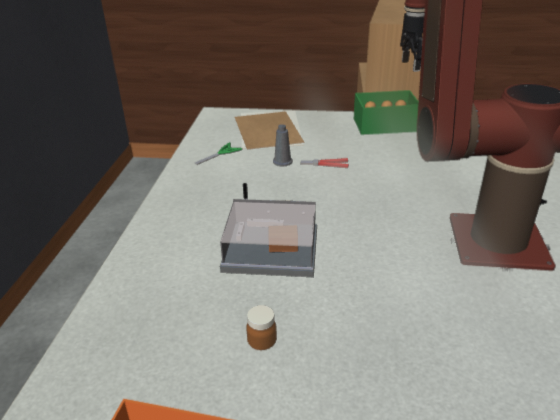

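View pics/a_top.png

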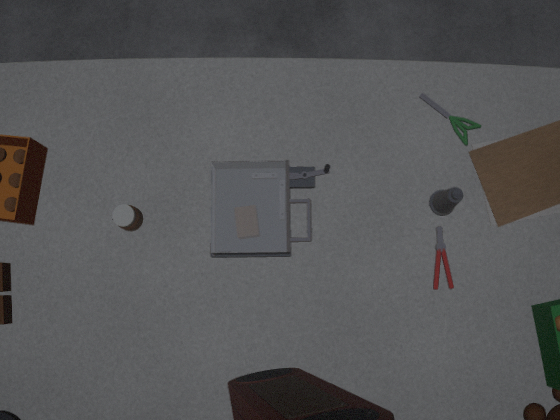

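View pics/a_wrist.png

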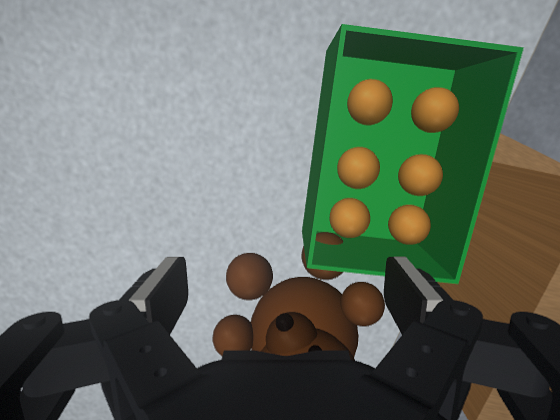

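```bash
cat > h.py <<'E'
import numpy as np, cv2
from scipy.spatial.transform import Rotation as Ro
def ray(c,uv):
    K=c["mtx"];p=np.array([(uv[0]-K[0,2])/K[0,0],(uv[1]-K[1,2])/K[1,1]])
    d=p.copy()
    for _ in range(20): d=p/(1+c["k1"]*(d@d))
    R=np.array(c["R"]);t=np.array(c["t"])
    return -R.T@t, R.T@np.array([d[0],d[1],1])
def at_z(c,uv,z):
    o,d=ray(c,uv); return o+d*(z-o[2])/d[2]
def proj(c,X):
    X=np.atleast_2d(X);x=X@np.array(c["R"]).T+np.array(c["t"]);s=x[:,:2]/x[:,2:]
    s=s*(1+c["k1"]*(s**2).sum(1,keepdims=True));K=c["mtx"]
    return s*[K[0,0],K[1,1]]+K[:2,2]
E
python3 - <<'E'
import cv2
a=cv2.imread("pics/a_top.png")[145:270,195:345]
cv2.imwrite("pics/b_top.png",cv2.resize(a,None,fx=5,fy=5,interpolation=cv2.INTER_CUBIC)[:600])
a=cv2.imread("pics/a_side.png")[175:280,210:330]
cv2.imwrite("pics/b_side.png",cv2.resize(a,None,fx=5.5,fy=5.5,interpolation=cv2.INTER_CUBIC))
E
```

```text
(no output)
```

View pics/b_top.png

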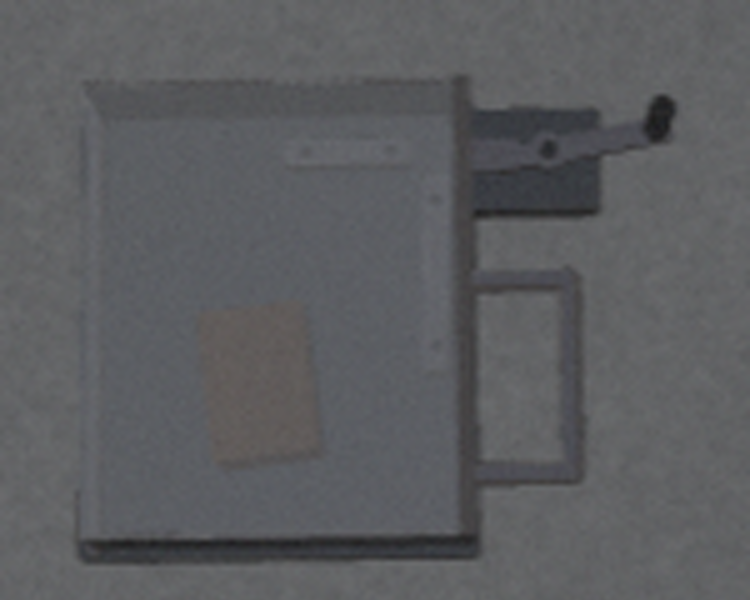

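View pics/b_side.png

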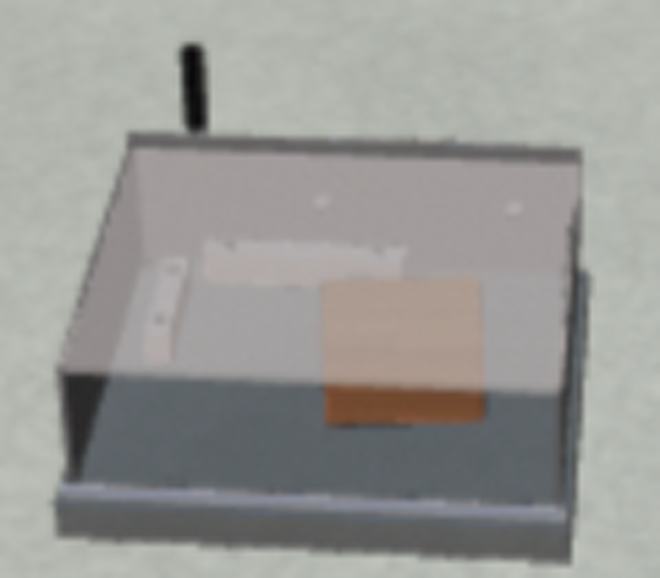

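Run:
```python
from h import *
from plant import viewer
c=viewer.calibration("top");cs=viewer.calibration("side")
f=lambda u,v:(195+u/5-.4,145+v/5-.4)
g=lambda u,v:(210+u/5.5-.4,175+v/5.5-.4)
for n,uv,z in [("ear far",(598,110),20),("ear near",(598,213),20),("bar far",(571,278),55),("bar near",(571,473),55),
 ("bed nl",(80,545),20),("bed nr",(478,540),20),("hood top fl",(84,82),85),("hood fr",(466,78),85),("pegtop",(662,102),82),("pivot",(548,149),36),
 ("long far face",(421,175),38),("long near face",(421,368),38),("short L",(286,166),38),("short R",(408,166),38),
 ("blk",(198,313),65),("blk",(302,303),65),("blk",(322,452),65),("blk",(217,465),65)]:
    print(n,at_z(c,f(*uv),z).round(1))
print()
for n,uv,z in [("bed front L",(62,492),20),("bed front R",(570,520),20),("blk bot",(327,425),20),("blk botR",(487,415),20),("blk topL",(325,385),65),("blk topR",(485,383),65),("blk back L",(322,283),65),("pegtop",(192,45),82)]:
    print(n,at_z(cs,g(*uv),z).round(1))
```

```text
ear far [661.5 -59.5  20. ]
ear near [611.  -59.7  20. ]
bar far [573.3 -45.7  55. ]
bar near [482.8 -46.5  55. ]
bed nl [448.6 183.1  20. ]
bed nr [454.   -4.5  20. ]
hood top fl [656.4 179.2  85. ]
hood fr [660.2   4.1  85. ]
pegtop [650.9 -85.7  82. ]
pivot [638.4 -35.1  36. ]
long far face [624.6  24.8  38. ]
long near face [532.7  23.3  38. ]
short L [628.1  88.7  38. ]
short R [628.9  31.   38. ]
blk [553.  125.6  65. ]
blk [558.3  77.9  65. ]
blk [489.8  67.2  65. ]
blk [483.1 115.   65. ]

bed front L [658.1 185.1  20. ]
bed front R [442.  181.4  20. ]
blk bot [552.2 128.   20. ]
blk botR [483.3 113.9  20. ]
blk topL [547.3 158.2  65. ]
blk topR [480.5 150.1  65. ]
blk back L [559.3  84.5  65. ]
pegtop [648.3 -86.7  82. ]
```

```bash
cat >> h.py <<'E'
from plant import bot, readout, viewer, job
O=np.array([554.,88.5]);YAW=0.018
def b2w(x,y,z=0):
    c,s=np.cos(YAW),np.sin(YAW); return np.array([O[0]+c*x-s*y,O[1]+s*x+c*y,z])
def down(a):  # tool down, jaw dir at world angle a
    z=np.array([np.cos(a),np.sin(a),0]);x=np.array([0,0,-1.]);return Ro.from_matrix(np.c_[x,np.cross(z,x),z]).as_rotvec()
def st(tag=""):
    s=readout.get_state();print(tag,"t%.1f"%s["clock"],"p",s["position"].round(1),"F",s["force"].round(1),"T",s["ft_torque"].round(2),"op %.1f"%s["opening"],"q",s["q"].round(2));return s
def snap(n,name,crop=None,f=1):
    im=viewer.grab_frame(n)[:,:,::-1];
    if crop: im=im[crop[1]:crop[3],crop[0]:crop[2]]
    cv2.imwrite(f"pics/{name}.png",cv2.resize(im,None,fx=f,fy=f,interpolation=cv2.INTER_CUBIC))
E
python3 - <<'E'
from h import *
P=np.array([637,-35.])
for flip in (0,np.pi):
  for al in (-1.33,-.6,.05,.2):
    p=[P[0]+52*np.cos(al),P[1]+52*np.sin(al),65]
    print(flip,al,bot.inverse_kinematics(p,down(al+np.pi/2-flip)))
# hood
print(bot.tips_ahead)
for s in (1,-1):
  for ph0 in (-.9,-.6,-.3):
    for th in (0,.6,1.2,1.85):
      a=np.arctan2(35,223)+th; r=225.7
      pos=b2w(-30,90-r*np.cos(a),20+r*np.sin(a)); ph=ph0+th
      x=np.array([0,-np.sin(ph),-np.cos(ph)]); z=s*np.array([0,np.cos(ph),-np.sin(ph)])
      M=Ro.from_euler('z',YAW)*Ro.from_matrix(np.c_[x,np.cross(z,x),z])
      q=bot.inverse_kinematics(pos,M.as_rotvec())
      print(s,ph0,th,pos.round(),None if q is None else np.round(q,2))
E
```

```text
0 -1.33 [-2.51195442e-01  4.27096299e-01  1.55984131e+00 -4.44089210e-16
  1.15465505e+00 -4.91991769e-01]
0 -0.6 [-2.09722768e-01  4.87166571e-01  1.47716985e+00 -4.44089210e-16
  1.17725623e+00 -1.18051909e+00]
0 0.05 [-0.16120736  0.50174132  1.45674344  0.          1.1831079  -1.78200368]
0 0.2 [-1.50269349e-01  4.98946099e-01  1.46067176e+00 -4.44089210e-16
  1.18197479e+00 -1.92106568e+00]
3.141592653589793 -1.33 [-0.25119544  0.4270963   1.55984131  0.          1.15465505  2.64960088]
3.141592653589793 -0.6 [-0.20972277  0.48716657  1.47716985  0.          1.17725623  1.96107356]
3.141592653589793 0.05 [-0.16120736  0.50174132  1.45674344  0.          1.1831079   1.35958897]
3.141592653589793 0.2 [-1.50269349e-01  4.98946099e-01  1.46067176e+00 -4.44089210e-16
  1.18197479e+00  1.22052698e+00]
19.0
1 -0.9 0 [526. -45.  55.] [-0.67  0.57  1.68  0.65  1.57 -2.5 ]
1 -0.9 0.6 [525.  14. 175.] [-0.32  0.05  1.82  0.29  1.38 -1.98]
1 -0.9 1.2 [523. 130. 240.] [ 0.28  0.09  1.66 -0.29  1.48 -1.27]
1 -0.9 1.85 [521. 273. 225.] [ 0.72  0.65  1.22 -0.72  1.91 -0.88]
1 -0.6 0 [526. -45. 
[... 606 characters left out ...]
  0.05  1.82  0.29  1.38  1.17]
-1 -0.9 1.2 [523. 130. 240.] [ 0.28  0.09  1.66 -0.29  1.48  1.87]
-1 -0.9 1.85 [521. 273. 225.] [ 0.72  0.65  1.22 -0.72  1.91  2.26]
-1 -0.6 0 [526. -45.  55.] [-0.57  0.38  1.78  0.5   1.37  0.79]
-1 -0.6 0.6 [525.  14. 175.] [-0.12  0.01  1.83 -0.    1.3   1.43]
-1 -0.6 1.2 [523. 130. 240.] [ 0.43  0.22  1.59 -0.54  1.6   2.05]
-1 -0.6 1.85 [521. 273. 225.] [ 0.77  0.83  1.13 -0.91  2.07  2.26]
-1 -0.3 0 [526. -45.  55.] [-0.42  0.24  1.86  0.29  1.19  1.  ]
-1 -0.3 0.6 [525.  14. 175.] [ 0.07  0.06  1.81 -0.31  1.3   1.71]
-1 -0.3 1.2 [523. 130. 240.] [ 0.54  0.39  1.53 -0.76  1.73  2.17]
-1 -0.3 1.85 [521. 273. 225.] [ 0.78  1.    1.06 -1.13  2.22  2.22]
```

Run:
```python
from h import *
bot.reach([640,-100,200],down(.24)); st()
print(viewer.calibration("wrist")); bot.grip(30); snap("wrist","c_w"); st()
import pickle; pickle.dump(viewer.calibration("wrist"),open("cw.pkl","wb"))
```

```text
t2.5 p [ 639.9 -101.1  200. ] F [-0.3 -0.5 -0.4] T [ 0.03 -0.02  0.01] op 85.4 q [-0.28  0.28  1.48 -0.    1.38 -0.52]
{'mtx': array([[329.06113973,   0.        , 285.56319727],
       [  0.        , 329.06113973, 207.20719443],
       [  0.        ,   0.        ,   1.        ]]), 'k1': -0.003074548981866082, 'R': array([[ 9.71576363e-01,  2.36724983e-01,  8.08706028e-04],
       [ 2.28375152e-01, -9.38195092e-01,  2.60066837e-01],
       [ 6.23230415e-02, -2.52490103e-01, -9.65590279e-01]]), 't': array([-596.64149467, -270.99249684,  298.97340605])}
 t3.1 p [ 640. -100.  200.] F [-0.1 -0.   0.7] T [ 0.04 -0.03  0.01] op 29.7 q [-0.28  0.28  1.48 -0.    1.38 -0.52]
```

View pics/c_w.png

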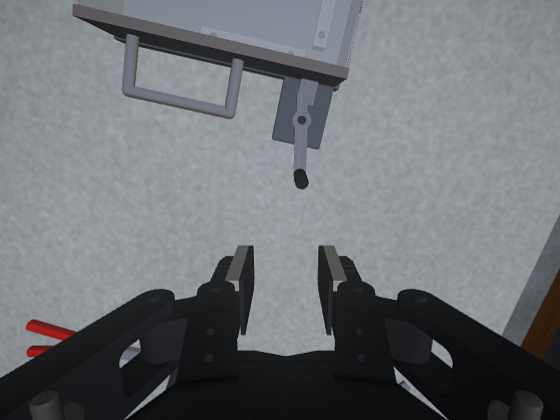

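Run:
```python
from h import *
import pickle
c=pickle.load(open("cw.pkl","rb")); R=np.array(c["R"]);print("cam",-R.T@np.array(c["t"]))
for n,uv,z in [("top",(302,184),82),("foot",(299,174),37),("pivot",(302,120),40),("barL",(126,96),55),("barR",(231,112),55),("ear",(318,148),20),("ear",(274,138),20)]: print(n,at_z(c,uv,z).round(1))
```

```text
cam [623.00002872 -36.433892   359.63365727]
top [649.8 -85.5  82. ]
foot [648.8 -84.5  37. ]
pivot [638.5 -33.8  40. ]
barL [482.4 -51.   55. ]
barR [574.7 -42.3  55. ]
ear [662.3 -56.5  20. ]
ear [616.4 -57.5  20. ]
```

Run:
```python
from h import *
import pickle
c=pickle.load(open("cw.pkl","rb"))
im=cv2.imread("pics/c_w.png"); 
def ov(im,c,out,crop,f):
    segs=[[( -75,-133,55),(15,-133,55)],[(-110,-90,20),(110,-90,20)],[(-106.5,-88,85),(106.5,-88,85)],[(55,-150,20),(105,-150,20)],[(75,-60,38),(75,0,38)],[(-7.5,-65,38),(87.5,-65,38)],[(-110,-90,20),(-110,100,20)]]
    im=cv2.resize(im,None,fx=f,fy=f)
    for a,b in segs:
        p=proj(c,np.array([b2w(*a),b2w(*b)]))*f
        cv2.line(im,tuple(int(v) for v in p[0]),tuple(int(v) for v in p[1]),(0,0,255),1)
    x0,y0,x1,y1=[int(v*f) for v in crop]; cv2.imwrite(out,im[y0:y1,x0:x1])
ov(im,c,"pics/d_w.png",(60,0,360,200),2.5)
ov(cv2.imread("pics/a_top.png"),viewer.calibration("top"),"pics/d_t.png",(195,150,345,270),5)
```

```text
(no output)
```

View pics/d_w.png

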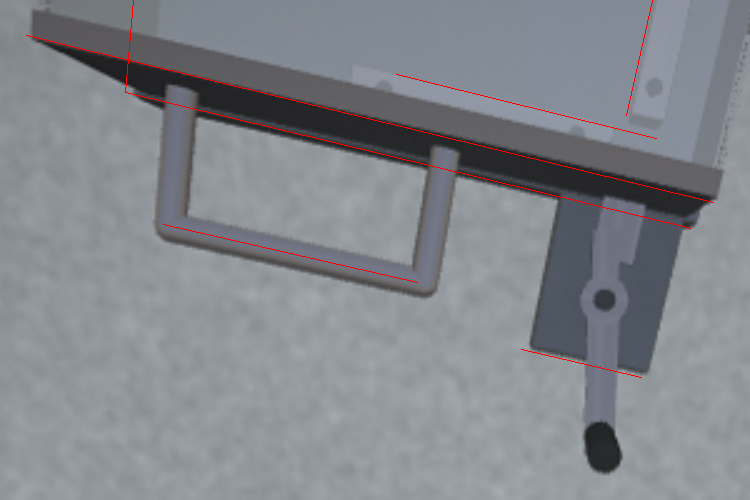

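View pics/d_t.png

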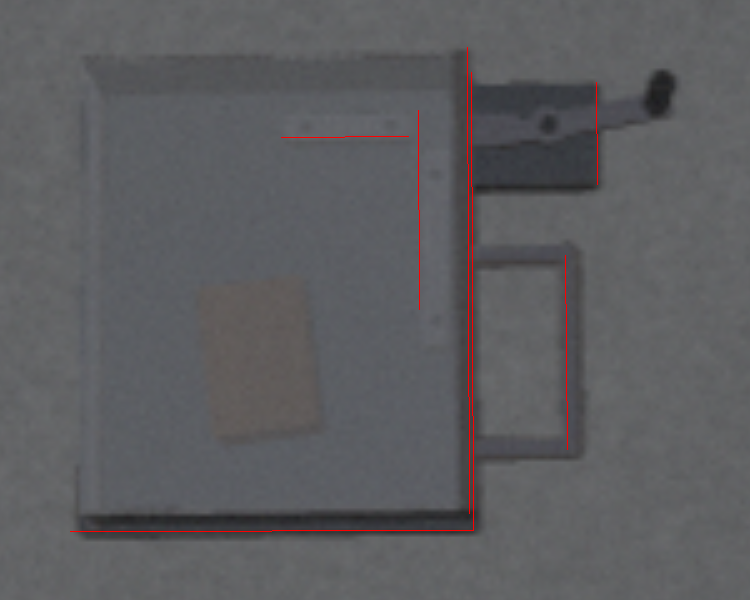

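```bash
sed -i 's/^O=.*;/O=np.array([555.,87.5]);/' h.py
cat > latch.py <<'E'
from h import *
P=np.array([638,-34.]); r=52
pos=lambda a,z=65:[P[0]+r*np.cos(a),P[1]+r*np.sin(a),z]
a0=-1.341
bot.reach(pos(a0,130),down(a0+np.pi/2)); bot.movel(pos(a0),120); s=st("down")
bot.grip(22); st("cage")
for a in np.append(np.arange(a0+.15,.1,.15),[.1,.14,.18,.22,.26]):
    bot.movel(pos(a),90,down(a+np.pi/2)); s=readout.get_state(); F=np.linalg.norm(s["force"][:2]); print(round(a,2),F.round(1),s["force"].round(1),s["position"].round(1))
    if F>15 : break
st("end"); snap("wrist","e_w");snap("top","e_t",(195,130,345,250),5)
E
python3 latch.py
```

```text
down t4.2 p [650.6 -85.   66.1] F [ 0.8 -0.5  0.9] T [0.03 0.07 0.03] op 30.3 q [-0.25  0.43  1.56 -0.    1.16 -0.48]
cage t4.5 p [650.6 -84.8  66.1] F [-0.7 -0.   0.2] T [-0.01  0.03  0.01] op 21.7 q [-0.25  0.43  1.56  0.    1.16 -0.48]
-1.19 1.1 [ 1.  -0.3 -0.4] [657.5 -82.3  65.3]
-1.04 1.1 [1.  0.2 0.3] [664.1 -78.9  65. ]
-0.89 0.5 [-0.5 -0.1 -0.1] [670.4 -74.6  64.9]
-0.74 0.3 [ 0.  -0.3 -0.1] [676.1 -69.2  64.9]
-0.59 1.0 [-1.  -0.   1.1] [680.9 -63.2  64.9]
-0.44 0.9 [-0.6 -0.7 -0.7] [684.8 -56.4  65. ]
-0.29 0.3 [-0.2  0.1  0. ] [687.6 -49.2  64.9]
-0.14 0.2 [-0.   0.2  1.6] [689.3 -41.6  65. ]
0.01 0.9 [-0.2 -0.8 -0.2] [689.9 -33.9  65. ]
0.1 1.1 [-0.3 -1.  -0.1] [689.7 -29.1  65. ]
0.14 0.7 [-0.6 -0.3 -0.1] [689.5 -27.1  65. ]
0.18 0.3 [-0.2 -0.3  0.3] [689.2 -24.8  65. ]
0.22 0.3 [-0.2 -0.3 -0.2] [688.7 -22.7  65. ]
0.26 0.4 [-0.2  0.3  0.9] [688.2 -20.7  65. ]
end t8.4 p [688.2 -20.7  65. ] F [-0.2  0.3  0.9] T [-0.    0.01  0.  ] op 21.9 q [-0.14  0.5   1.46 -0.    1.18 -1.97]
```

View pics/e_w.png

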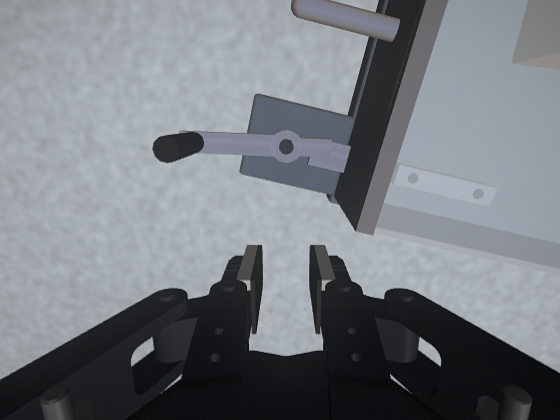

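View pics/e_t.png

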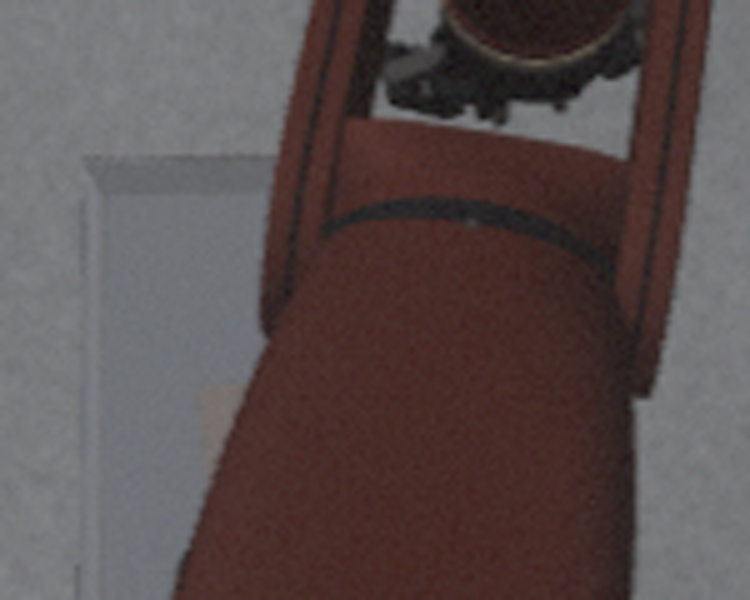

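Run:
```python
from h import *
c=viewer.calibration("wrist"); s=st(); p=s["position"]
R=Ro.from_rotvec(s["eef_rot"]).as_matrix(); print(R.round(2))
print("tcp px",proj(c,p), "tips",proj(c,p+R[:,0]*19), "pads z",proj(c,[p+R[:,2]*11,p-R[:,2]*11]))
for n,uv,z in [("top",(168,150),82),("foot",(198,142),37),("pivot",(286,147),40)]: print(n,at_z(c,uv,z).round(1))
```

```text
t8.5 p [688.3 -20.7  65. ] F [0.9 0.2 0.4] T [ 0.02  0.   -0.05] op 21.8 q [-0.14  0.5   1.46 -0.    1.18 -1.97]
[[ 0.   -0.97 -0.26]
 [-0.   -0.26  0.97]
 [-1.   -0.   -0.  ]]
tcp px [[285.26841905 251.584293  ]] tips [[285.28242641 238.70862242]] pads z [[306.35681985 251.5915762 ]
 [264.17848233 251.57588818]]
top [649.  -83.2  82. ]
foot [648.3 -82.   37. ]
pivot [638.2 -33.6  40. ]
```

Run:
```python
from h import *
P=np.array([638,-34.]); r=52
pos=lambda a,z=65:[P[0]+r*np.cos(a),P[1]+r*np.sin(a),z]
a0=-1.36
bot.movel(pos(.26,110),200); bot.grip(36); bot.reach(pos(a0,110),down(a0+np.pi/2)); st(); snap("wrist","f_1",(140,160,440,420),2)
bot.movel(pos(a0,70),120); st(); snap("wrist","f_2",(140,160,440,420),2)
```

```text
t10.6 p [648.9 -84.7 109.9] F [ 0.3 -1.3  0.1] T [ 0.01  0.01 -0.  ] op 35.9 q [-0.25  0.38  1.54  0.    1.23 -0.46]
 t11.1 p [648.5 -84.6  69.5] F [0.1 0.1 1. ] T [-0.02  0.02  0.01] op 36.3 q [-0.25  0.42  1.56  0.    1.16 -0.46]
```

View pics/f_1.png

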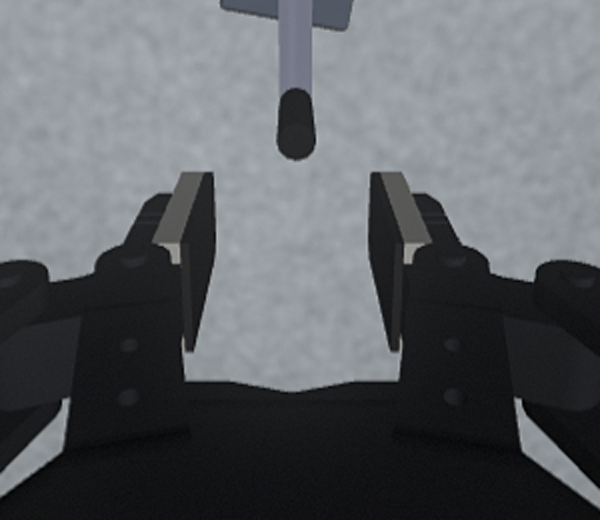

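View pics/f_2.png

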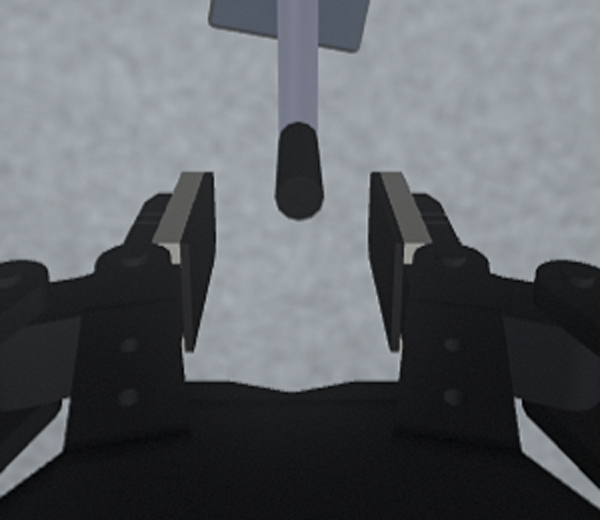

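Run:
```python
from h import *
P=np.array([638,-34.]); r=52;a0=-1.36
bot.movel([P[0]+r*np.cos(a0),P[1]+r*np.sin(a0),60],100);bot.grip(5); st(); snap("wrist","g_1",(140,160,440,420),2);snap("side","g_2",(160,90,360,240),3.5)
```

```text
t11.8 p [649.3 -85.   60.6] F [1.1 0.4 3. ] T [-0.05 -0.03 -0.01] op 6.5 q [-0.25  0.43  1.56 -0.    1.15 -0.46]
```

View pics/g_1.png

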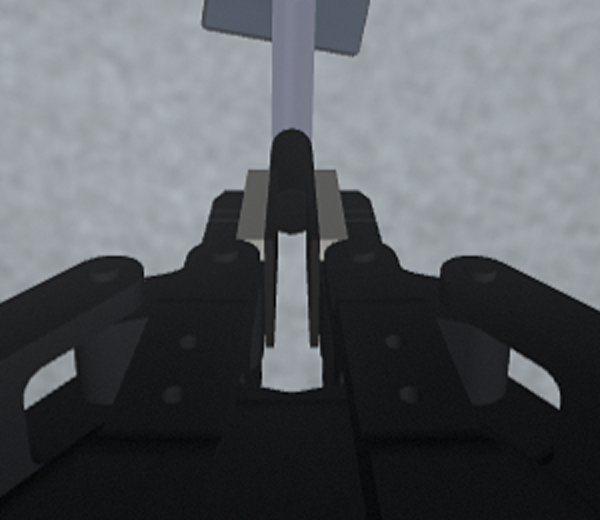

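View pics/g_2.png

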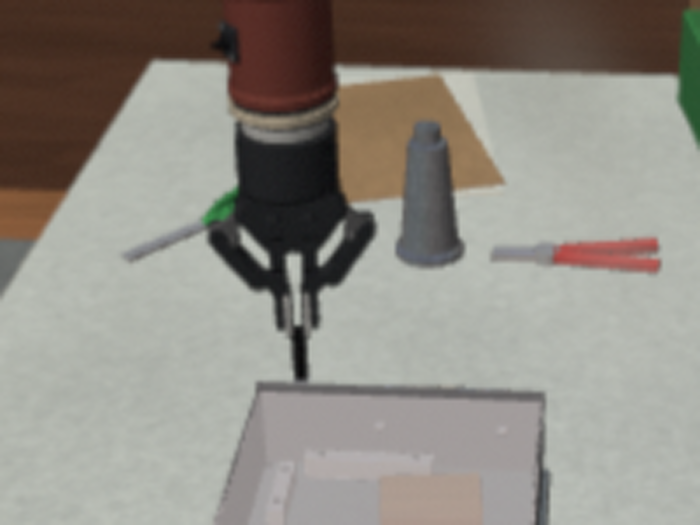

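```bash
python3 - <<'E'
from h import *
c=viewer.calibration("side"); 
for p in [(649.3,-85,60.6),(649.3,-85,41),(649,-84,82),(649,-84,37),(649,-84,82+54)]: print(p,((proj(c,p)-[160,90])*3.5).round(),(proj(c,p)).round(1))
s=readout.get_state(); R=Ro.from_rotvec(s["eef_rot"]).as_matrix(); print(R.round(3))
cw=viewer.calibration("wrist")
for d in (-30,-20,-10,0,10,19):
  print(d,((proj(cw,s["position"]+R[:,0]*d)-[140,160])*2).round())
print((s["position"]-R[:,1]*16).round(1), proj(cw,[s["position"]+R[:,1]*w for w in(-11,0,11)]).round())
E
python3 - <<'E'
import cv2
im=cv2.imread("pics/g_2.png")[280:400,220:380];cv2.imwrite("pics/g_3.png",cv2.resize(im,None,fx=4,fy=4,interpolation=cv2.INTER_CUBIC))
E
```

```text
(649.3, -85, 60.6) [[296. 350.]] [[244.5 189.9]]
(649.3, -85, 41) [[297. 371.]] [[244.9 196. ]]
(649, -84, 82) [[294. 326.]] [[244.1 183.3]]
(649, -84, 37) [[298. 376.]] [[245.  197.4]]
(649, -84, 136) [[290. 265.]] [[242.9 165.7]]
[[ 0.001 -0.209  0.978]
 [-0.     0.978  0.209]
 [-1.    -0.001  0.001]]
-30 [[297. 232.]]
-20 [[296. 212.]]
-10 [[296. 195.]]
0 [[296. 179.]]
10 [[296. 165.]]
19 [[295. 154.]]
[ 652.7 -100.7   60.6] [[288. 269.]
 [288. 249.]
 [288. 229.]]
```

View pics/g_3.png

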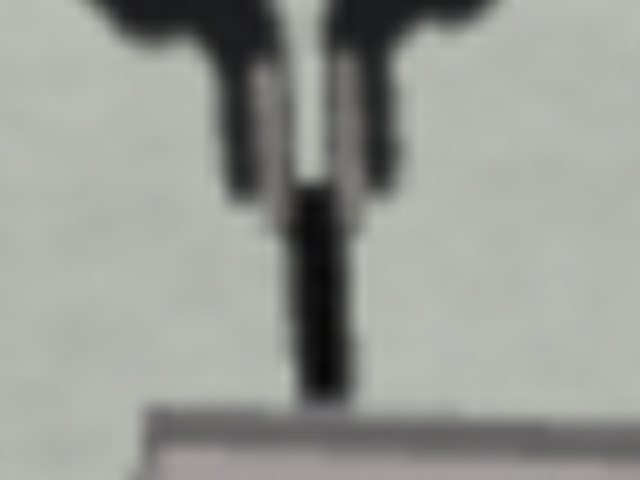

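Run:
```python
from h import *
P=np.array([638,-34.]); r=52;a0=-1.36
bot.grip(36);st();snap("side","h_0",(210,130,290,205),8)
bot.movel([P[0]+r*np.cos(a0),P[1]+r*np.sin(a0),42],60);st(); snap("wrist","h_1",(140,160,440,420),2);snap("side","h_2",(210,130,290,205),8)
```

```text
t12.3 p [648.7 -84.8  59.7] F [-1.3  0.4 -0.1] T [-0.04 -0.03 -0.04] op 36.2 q [-0.25  0.43  1.56  0.    1.15 -0.46]
 t12.8 p [648.2 -84.7  41. ] F [ 0.2  0.3 -0.1] T [ 0.05 -0.01  0.01] op 36.3 q [-0.25  0.46  1.57 -0.    1.12 -0.46]
```

View pics/h_1.png

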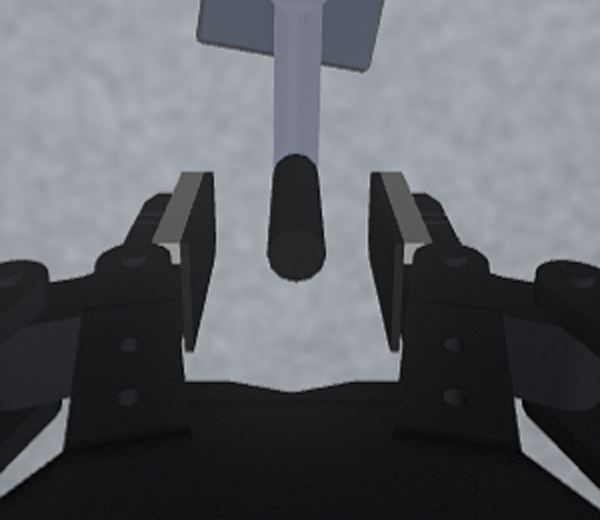

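View pics/h_2.png

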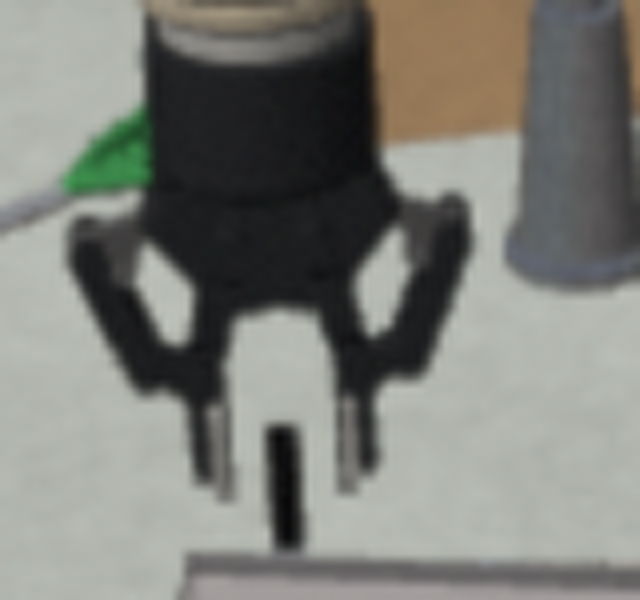

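```bash
cat > latch2.py <<'E'
from h import *
P=np.array([638,-34.]); r=52
pos=lambda a,z=36:[P[0]+r*np.cos(a),P[1]+r*np.sin(a),z]
a0=-1.36
bot.movel(pos(a0),80); st("down")
bot.grip(22); st("cage")
for a in np.append(np.arange(a0+.2,.0,.2),[.06,.12,.16,.2,.24]):
    bot.movel(pos(a),90,down(a+np.pi/2)); s=readout.get_state(); F=np.linalg.norm(s["force"][:2]); print(round(a,2),F.round(1),s["force"].round(1),s["position"].round(1))
    if F>15 : break
st("end"); snap("wrist","i_w");
E
python3 latch2.py
```

```text
down t13.1 p [648.5 -84.7  35.5] F [-0.   0.1 -0.1] T [ 0.01 -0.03  0.01] op 36.0 q [-0.25  0.46  1.57 -0.    1.11 -0.46]
cage t13.4 p [649.  -84.9  36.2] F [ 0.   1.4 -0.4] T [ 0.03  0.01 -0.03] op 22.0 q [-0.25  0.46  1.57  0.    1.11 -0.46]
-1.16 0.9 [ 0.4  0.8 -0.1] [658.8 -81.6  36. ]
-0.96 0.4 [0.1 0.4 0.3] [667.7 -76.6  36. ]
-0.76 0.2 [-0.2  0.1 -0.6] [675.5 -69.9  36. ]
-0.56 0.6 [-0.4  0.5 -0.4] [681.9 -61.7  36. ]
-0.36 0.2 [ 0.2 -0.1 -0.6] [686.5 -52.4  36. ]
-0.16 0.8 [ 0.2 -0.7  0.5] [689.2 -42.4  36. ]
0.06 0.1 [-0.1 -0.1  0.9] [689.8 -31.1  36. ]
0.12 0.4 [0.4 0.1 0.5] [689.5 -28.   36. ]
0.16 1.0 [ 0.9 -0.5 -0.3] [689.3 -25.9  36. ]
0.2 5.1 [-0.3 -5.1 -0.1] [688.9 -25.5  36. ]
0.24 10.9 [ -0.3 -10.9  -0. ] [688.5 -25.3  36. ]
end t16.9 p [688.5 -25.3  36. ] F [ -0.3 -10.9  -0. ] T [-1.65  0.   -0.01] op 22.0 q [-0.15  0.53  1.47 -0.    1.14 -1.95]
```

View pics/i_w.png

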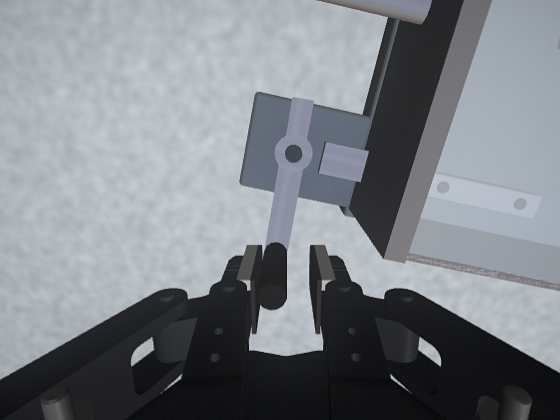

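```bash
cat >> h.py <<'E'
AH=np.arctan2(35,223);RH=225.7
def hood(th,ph0=-.9,dd=24,back=0,dth=0):
    a=AH+th; pos=b2w(-30,90-RH*np.cos(a),20+RH*np.sin(a)); ph=ph0+th
    x=np.array([0,-np.sin(ph),-np.cos(ph)]); z=-np.array([0,np.cos(ph),-np.sin(ph)])
    M=Ro.from_euler('z',YAW)*Ro.from_matrix(np.c_[x,np.cross(z,x),z])
    d=M.as_matrix()[:,0]
    return pos+d*(dd-back),M.as_rotvec()
E
python3 - <<'E'
from h import *
P=np.array([638,-34.]);r=52;a=.1
bot.movel([P[0]+r*np.cos(a),P[1]+r*np.sin(a),36],80,down(a+np.pi/2)); st()
bot.grip(30);bot.movel([690,-30,150],250)
p,o=hood(0,back=70); bot.reach(p+[0,0,30],o); st()
bot.grip(26); p,o=hood(0,back=35); bot.movel(p,150,o); st("pre"); snap("wrist","j_w"); snap("side","j_s",(180,120,340,240),5)
E
```

```text
t17.2 p [689.7 -29.   36. ] F [ 0.3  0.1 -0.1] T [0.03 0.04 0.03] op 22.2 q [-0.16  0.54  1.47  0.    1.14 -1.83]
 t20.2 p [528.1 -81.8 113.4] F [-0.1 -0.6  0.3] T [-0.41  0.01 -0.04] op 30.0 q [-0.71  0.51  1.62  0.63  1.68  0.68]
pre t21.0 p [527.6 -54.5  62. ] F [ 0.3 -0.3 -0.6] T [-0.34 -0.02 -0.04] op 25.8 q [-0.68  0.57  1.66  0.64  1.59  0.65]
```

View pics/j_w.png

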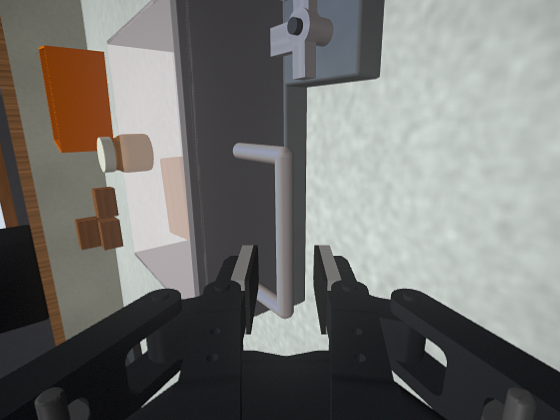

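View pics/j_s.png

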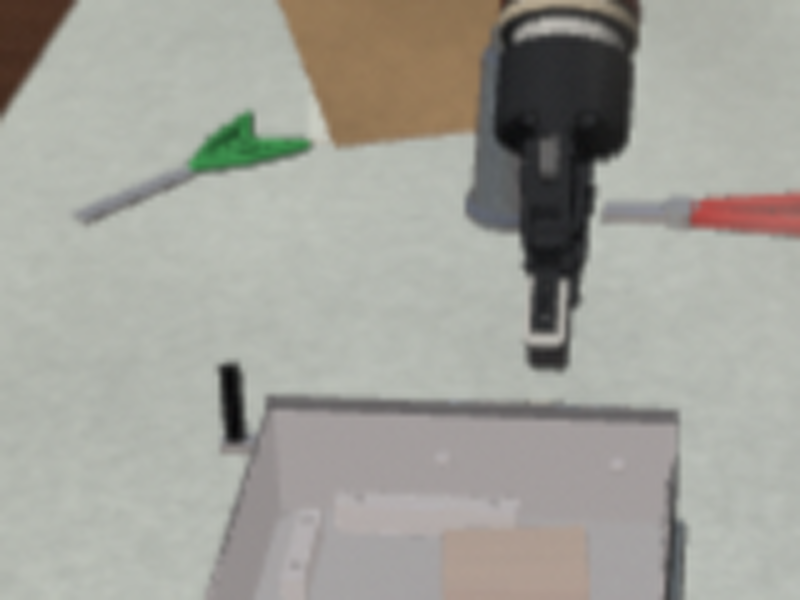

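Run:
```python
from h import *
p,o=hood(0); bot.movel(p,100,o); st("in"); bot.grip(2); st("grip")
for th in (.05,.12):
    p,o=hood(th); bot.movel(p,100,o); st(th)
snap("wrist","k_w"); snap("side","k_s",(180,120,340,240),5)
```

```text
in t21.6 p [526.6 -26.3  39.7] F [-0.2  0.3 -0.1] T [-0.4  -0.01  0.04] op 25.7 q [-0.64  0.58  1.7   0.67  1.53  0.64]
grip t21.9 p [527.3 -27.1  41. ] F [-0.8  2.7  4.6] T [0.5  0.   0.17] op 7.1 q [-0.65  0.58  1.7   0.67  1.53  0.64]
0.05 t22.1 p [527.2 -25.9  50.7] F [-0.4  2.4 -0.4] T [-0.06 -0.09  0.01] op 7.2 q [-0.63  0.53  1.72  0.64  1.51  0.67]
0.12 t22.4 p [527.2 -23.3  64.7] F [-0.7  1.8 -0.1] T [-0.1  -0.06  0.04] op 7.0 q [-0.6   0.45  1.75  0.61  1.48  0.72]
```

View pics/k_w.png

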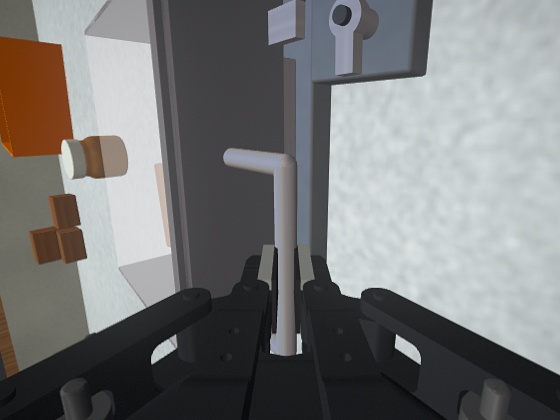

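View pics/k_s.png

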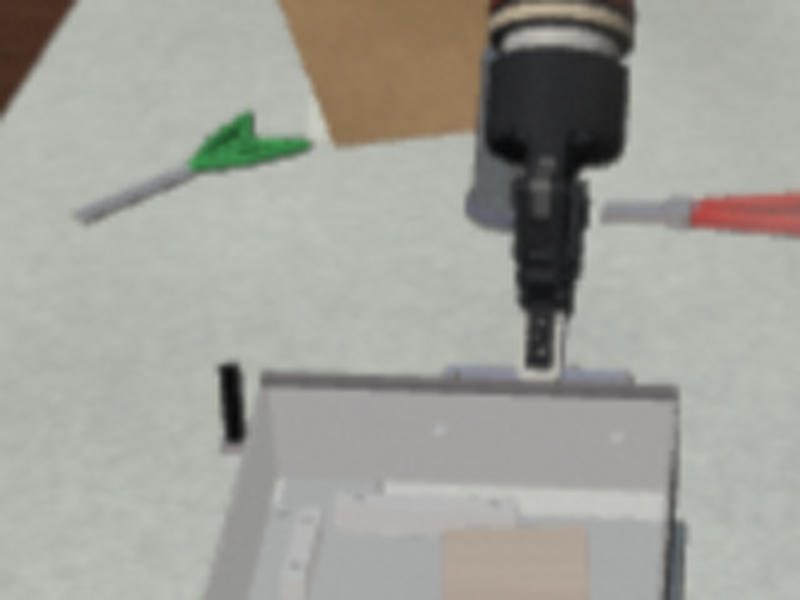

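Run:
```python
from h import *
for th in list(np.arange(.3,1.75,.18))+[1.78,1.82,1.86,1.89,1.92,1.95]:
    p,o=hood(th); bot.movel(p,140,o); s=readout.get_state(); 
    a=AH+th; tan=np.array([0,np.sin(a),np.cos(a)]); print(round(th,2),s["clock"].round(1),s["force"].round(1),"tan",(s["force"]@tan).round(1),"err",(s["position"]-p).round(1),s["opening"].round(1))
    if abs(s["force"]@tan)>14 or np.linalg.norm(s["force"])>30: break
snap("side","l_s",(120,60,400,270),2.8)
```

```text
Traceback (most recent call last):
AttributeError: 'float' object has no attribute 'round'
```

Run:
```python
from h import *
for th in list(np.arange(.48,1.75,.18))+[1.78,1.82,1.86,1.89,1.92,1.95]:
    p,o=hood(th); bot.movel(p,140,o); s=readout.get_state(); 
    a=AH+th; tan=np.array([0,np.sin(a),np.cos(a)]); print(round(th,2),round(s["clock"],1),s["force"].round(1),"tan",(s["force"]@tan).round(1),"err",(s["position"]-p).round(1),round(s["opening"],1))
    if abs(s["force"]@tan)>14 or np.linalg.norm(s["force"])>30: break
snap("side","l_s",(120,60,400,270),2.8)
```

```text
0.48 23.4 [-3.1 -1.6  2.6] tan 1.2 err [-0.1 -0.2  0.1] 7.2
0.66 23.8 [-5.  -4.   4.9] tan 0.5 err [-0.4 -0.4  0. ] 6.7
0.84 24.2 [-7.7 -4.6  8.7] tan 0.9 err [-0.7 -0.5  0.3] 7.0
1.02 24.6 [-10.4  -3.2  11.8] tan 1.6 err [-1.  -0.4  0.6] 7.3
1.2 25.0 [-12.8  -1.6  15.3] tan 1.7 err [-1.3 -0.1  0.9] 7.0
1.38 25.4 [-14.9   0.9  17. ] tan 1.5 err [-1.7  0.5  1.1] 7.0
1.56 25.9 [-16.3   4.7  18.5] tan 2.0 err [-2.1  1.2  1.2] 7.1
1.74 26.3 [-17.    8.3  17.6] tan 2.2 err [-2.5  1.8  1.1] 7.2
1.78 26.5 [-16.8   8.7  16.6] tan 2.2 err [-2.6  1.1  1.3] 6.8
1.82 26.8 [-16.9   8.5  17.3] tan 1.0 err [-2.7  1.1  1.4] 7.2
1.86 27.0 [-16.7   6.8  18.6] tan -1.8 err [-2.7  0.5  1.7] 7.2
1.89 27.3 [-18. -18.  25.] tan -27.4 err [-2.8 -5.   4.5] 7.0
```

View pics/l_s.png

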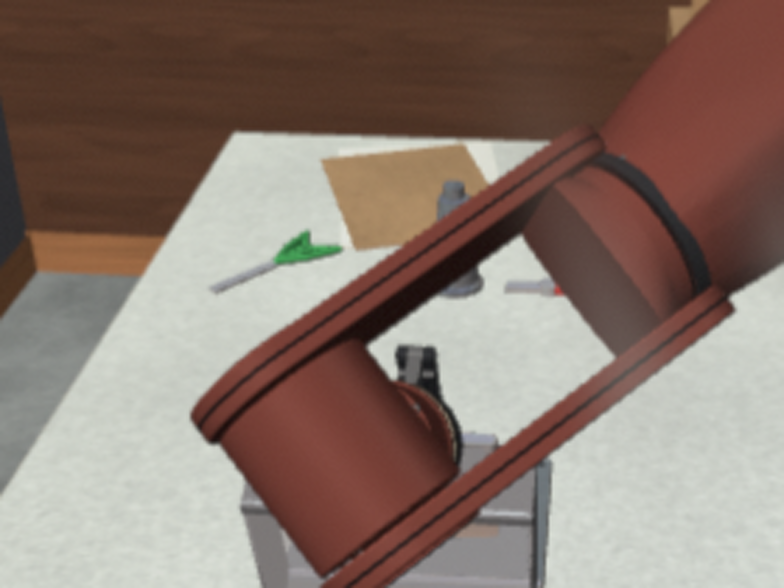

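Run:
```python
from h import *
p,o=hood(1.86); bot.movel(p+[-2.5,.5,1.5],100,o); st()
bot.grip(34); st("rel"); p,o=hood(1.86,back=90); bot.movel(p,220,o); st()
s=readout.get_state(); p=s["position"]
bot.reach([500,230,330],down(0)); st()
snap("top","m_t",(195,110,345,270),3.75)
bot.reach([440,60,250],down(.0)); st()
snap("top","m_t",(160,150,345,270),4); snap("side","m_s",(170,120,370,270),4)
snap("wrist","m_w");import pickle; pickle.dump(viewer.calibration("wrist"),open("cm.pkl","wb"))
```

```text
t27.6 p [519.1 254.1 212.1] F [-6.6  2.9 10. ] T [-0.58  0.63 -0.77] op 7.3 q [ 0.71  0.63  1.27 -0.72  1.88  2.27]
rel t28.0 p [519.7 254.5 210.4] F [ 1.2  0.4 -0.3] T [0.4  0.02 0.05] op 33.9 q [ 0.71  0.64  1.27 -0.73  1.88  2.27]
 t28.5 p [520.6 328.  260.7] F [-0.3 -0.7  0.6] T [0.44 0.04 0.02] op 34.0 q [ 0.78  0.72  1.04 -0.72  2.03  2.22]
 t30.2 p [499.7 229.8 329.3] F [ 0.7  0.3 -0.1] T [-0.01  0.04 -0.01] op 34.0 q [ 0.29 -0.01  1.56 -0.    1.59  0.29]
 t31.1 p [440.9  60.6 250.9] F [-1.1  0.1 -0.6] T [ 0.   -0.03  0.01] op 33.5 q [-0.04 -0.25  1.92  0.    1.47 -0.04]
```

View pics/m_t.png

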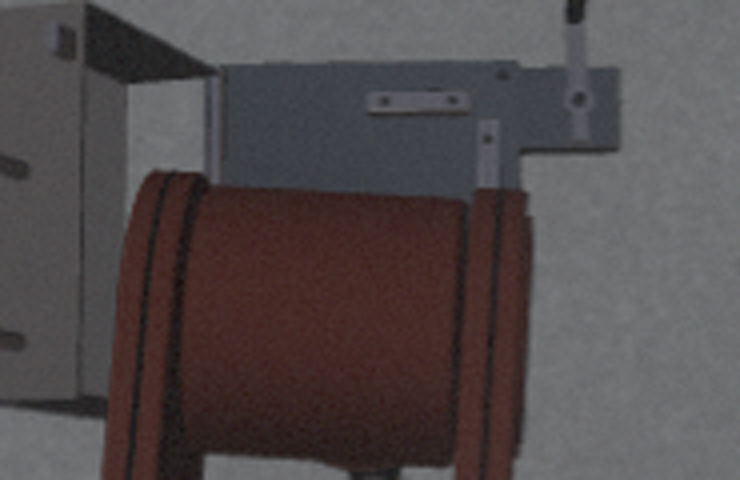

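View pics/m_s.png

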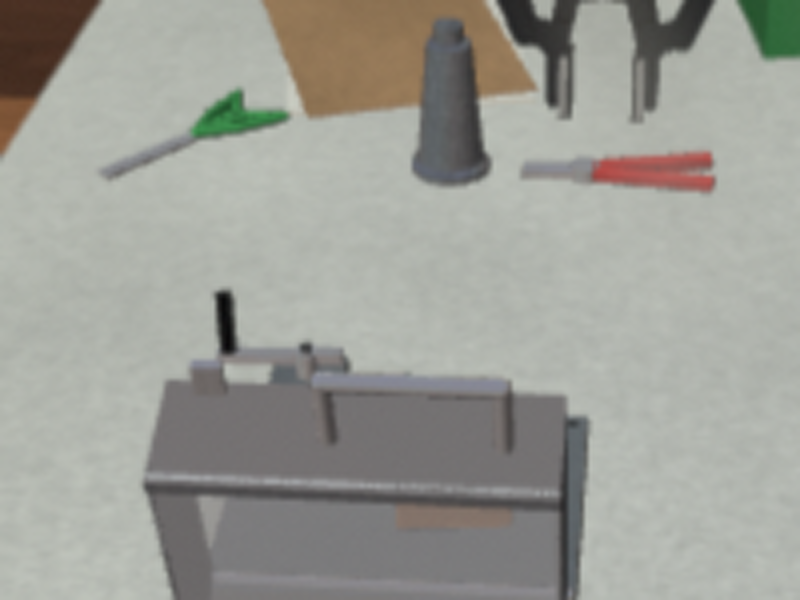

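View pics/m_w.png

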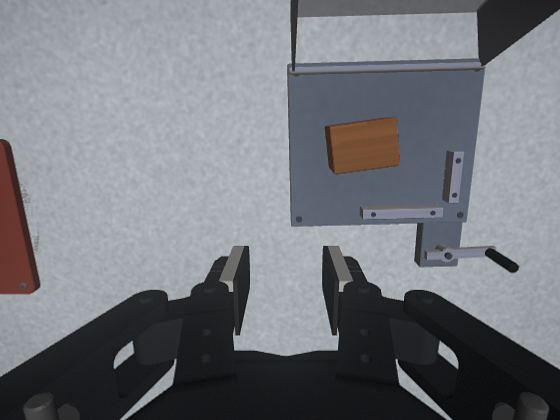

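Run:
```python
import cv2
im=cv2.imread("pics/m_w.png")[55:235,275:490];cv2.imwrite("pics/m_z.png",cv2.resize(im,None,fx=3.3,fy=3.3,interpolation=cv2.INTER_CUBIC))
```

```text
(no output)
```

View pics/m_z.png

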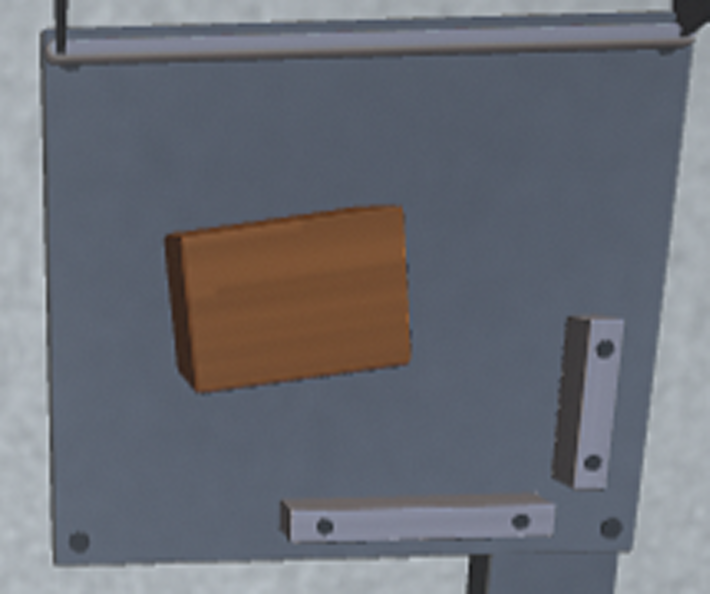

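Run:
```python
from h import *
import pickle
c=pickle.load(open("cm.pkl","rb")); print("cam",(-np.array(c["R"]).T@np.array(c["t"])).round())
f=lambda u,v:(275+u/3.3-.35,55+v/3.3-.35)
D={}
for n,uv,z in [("bed -110,-90",(55,563),20),("bed 110,-90",(632,551),20),("long face L",(291,515),38),("long face R",(554,503),38),("short top",(590,320),38),("short bot",(576,487),38),
 ("blk1",(183,234),65),("blk2",(402,206),65),("blk3",(410,363),65),("blk4",(200,392),65),("pivot",(0,0),38)]:
    D[n]=at_z(c,f(*uv),z); print(n,D[n].round(1))
for a,b in [("bed -110,-90","bed 110,-90"),("long face L","long face R"),("blk1","blk2"),("blk4","blk3")]:
    v=D[b]-D[a];print(a,b,"len",np.hypot(*v[:2]).round(1),"yaw",np.arctan2(v[1],v[0]).round(3))
v=D["short top"]-D["short bot"];print("short",np.hypot(*v[:2]),np.arctan2(-v[0],v[1]))
for a,b in [("blk4","blk1"),("blk3","blk2")]:
    v=D[b]-D[a];print(a,b,np.hypot(*v[:2]).round(1),np.arctan2(-v[0],v[1]).round(3))
print("blk c",np.mean([D[f"blk{i}"] for i in (1,2,3,4)],0))
```

```text
cam [439. 126. 411.]
bed -110,-90 [447.7  -1.8  20. ]
bed 110,-90 [665.7   3.2  20. ]
long face L [531.4  22.2  38. ]
long face R [624.8  26.8  38. ]
short top [629.   91.3  38. ]
short bot [631.9  32.7  38. ]
blk1 [485.6 119.9  65. ]
blk2 [552.7 128.4  65. ]
blk3 [559.5  80.1  65. ]
blk4 [492.9  70.7  65. ]
pivot [428.7 191.1  38. ]
bed -110,-90 bed 110,-90 len 218.1 yaw 0.023
long face L long face R len 93.6 yaw 0.049
blk1 blk2 len 67.6 yaw 0.127
blk4 blk3 len 67.3 yaw 0.141
short 58.73279708474458 0.04965256028951223
blk4 blk1 49.8 0.147
blk3 blk2 48.8 0.141
blk c [522.66703328  99.79552462  65.        ]
```

```bash
sed -i 's/YAW=0.018/YAW=0.028/' h.py
python3 - <<'E'
from h import *
by=.14; C=[522,98]; h=-np.pi/2
bot.grip(74); bot.reach(C+[90],down(by+h)); st(); snap("wrist","n_0")
bot.movel(C+[27],100); st("down"); bot.grip(40); st("grip")
snap("wrist","n_w"); snap("side","n_s",(200,120,360,240),5)
E
```

```text
t33.0 p [522.3  97.9  90.5] F [-0.9 -0.3 -0.2] T [ 0.04 -0.01  0.03] op 74.0 q [ 0.04  0.12  1.88 -0.    1.14  1.47]
down t33.9 p [522.5  98.   27.5] F [ 0.7 -0.1  0.9] T [-0.05 -0.05 -0.03] op 73.9 q [0.04 0.22 1.91 0.   1.01 1.47]
grip t34.2 p [523.2  98.1  28.3] F [ 0.1 -1.2  5.3] T [ 0.03  0.07 -0.03] op 48.6 q [0.04 0.22 1.91 0.   1.01 1.47]
```

View pics/n_w.png

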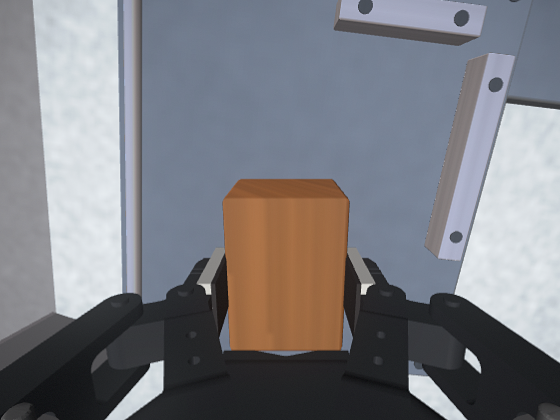

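View pics/n_s.png

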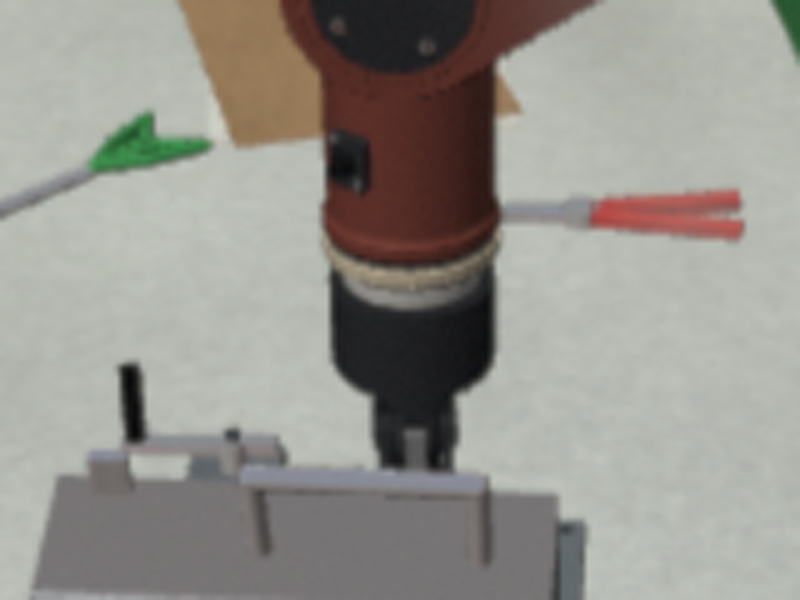

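Run:
```python
from h import *
h=-np.pi/2; o=down(YAW+h)
bot.movel([575,66,28.5],80,o); st("mid")
y=66
for y in [60,56,54,53,52,51,50,49,48,47,46,45,44]:
    bot.movel([575,y,28.5],40,o); s=readout.get_state();print(y,s["position"].round(1),s["force"].round(1),s["ft_torque"].round(2),round(s["opening"],1))
    if s["force"][1]>7: break
snap("wrist","o_w"); st()
```

```text
mid t35.2 p [574.7  66.1  28.3] F [ 0.1 -0.8 -0.3] T [-0.02 -0.08 -0.  ] op 49.0 q [-0.02  0.32  1.79  0.    1.04  1.52]
60 [574.6  59.8  28.4] [ 0.7  0.3 -1. ] [0.01 0.01 0.01] 48.6
56 [574.9  55.8  28.4] [-0.4 -0.8 -1.2] [-0.01  0.    0.04] 49.0
54 [575.   53.9  28.5] [-0.2  0.1 -0.8] [-0.02 -0.07 -0.01] 48.3
53 [575.   53.   28.5] [-0.  -0.5 -1.5] [-0.    0.03  0.03] 48.7
52 [575.   52.   28.5] [ 0.7  0.1 -1.3] [ 0.03 -0.01 -0.07] 48.7
51 [575.   50.9  28.5] [-0.2  0.  -0.4] [ 0.03 -0.07 -0.01] 48.5
50 [575.   49.9  28.5] [ 0.1 -0.1 -0.5] [-0.03 -0.01 -0.  ] 48.2
49 [575.   49.7  28.5] [ 0.8  4.8 -1.5] [0.86 0.06 0.04] 48.5
48 [575.   49.7  28.6] [ 0.1  8.9 -0. ] [1.47 0.01 0.06] 48.4
 t37.6 p [575.   49.7  28.6] F [ 0.7  7.9 -0. ] T [1.51 0.   0.05] op 48.0 q [-0.05  0.31  1.79  0.    1.04  1.49]
```

View pics/o_w.png

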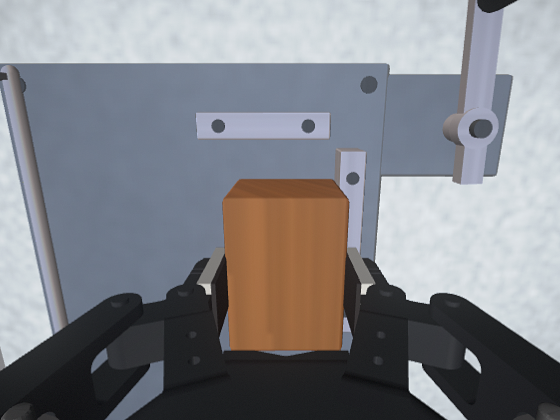

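Run:
```python
from h import *
h=-np.pi/2; o=down(YAW+h)
for d in [8,14,17,18,19,20,21,22,23,24,25,26,27,28,29,30]:
    bot.movel([575+d,48+d*YAW,28.5],40,o); s=readout.get_state();print(d,round(s["clock"],1),s["position"].round(1),s["force"].round(1),s["ft_torque"].round(2),round(s["opening"],1))
    if s["force"][0]<-11: break
snap("wrist","p_w"); st()
```

```text
8 37.9 [581.9  49.9  28.5] [-4.7  7.3  3.8] [ 1.42  0.72 -0.03] 48.7
14 38.2 [587.9  50.   28.5] [-4.4  8.   3.7] [ 1.36  0.73 -0.02] 48.7
17 38.5 [590.5  50.1  28.5] [-6.4  7.6  5.3] [ 1.34  0.96 -0.04] 48.4
18 38.7 [591.1  50.1  28.5] [-7.2  7.5  5.6] [1.27 1.14 0.01] 48.5
19 39.0 [592.   50.2  28.5] [-7.9  6.8  6.6] [ 1.29  1.23 -0.03] 48.4
20 39.2 [592.9  50.2  28.5] [-7.1  8.1  6.3] [ 1.26  1.29 -0.08] 48.6
21 39.5 [594.   50.2  28.5] [-7.3  7.8  6.5] [ 1.31  1.23 -0.04] 49.1
22 39.7 [594.9  50.2  28.5] [-7.1  7.2  6.6] [ 1.24  1.25 -0.03] 48.8
23 40.0 [595.5  50.3  28.5] [-9.6  7.6  9.3] [ 1.2   1.55 -0.05] 49.0
24 40.2 [595.4  50.3  28.5] [-14.1   7.6  12.8] [ 1.17  2.15 -0.07] 48.7
 t40.3 p [595.4  50.3  28.4] F [-14.5   6.2  11.5] T [ 1.17  2.07 -0.04] op 48.6 q [-0.05  0.36  1.73  0.    1.06  1.49]
```

View pics/p_w.png

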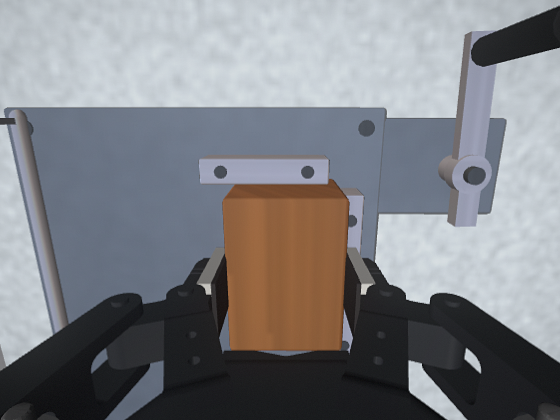

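Run:
```python
from h import *
o=down(YAW-np.pi/2)
bot.movel([599.3,47.2,28.5],30,o); st()
bot.movel([600,47,28.5],30,o); st(); bot.pause(.6); st()
snap("wrist","q_w"); snap("top","q_t",(100,60,480,300),2); snap("side","q_s",(100,90,400,370),2)
```

```text
t40.5 p [595.4  50.2  28.4] F [-14.6  12.4  12.4] T [ 1.93  2.24 -0.1 ] op 48.7 q [-0.05  0.36  1.73  0.    1.06  1.49]
 t40.8 p [595.4  50.2  28.5] F [-17.3  12.5  16. ] T [ 1.96  2.7  -0.12] op 48.4 q [-0.05  0.36  1.73  0.    1.06  1.49]
 t41.4 p [595.3  50.2  28.4] F [-17.7  12.6  15.8] T [ 1.95  2.76 -0.14] op 48.7 q [-0.05  0.36  1.73  0.    1.06  1.49]
```

View pics/q_w.png

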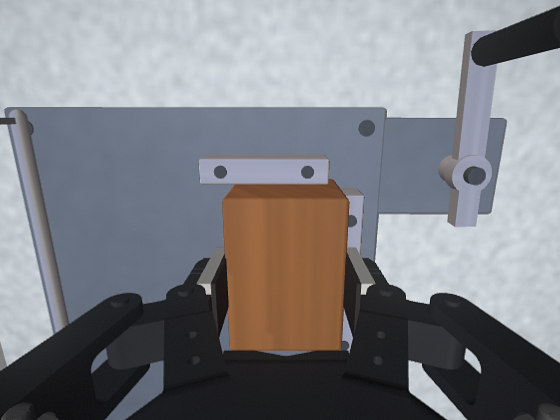

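View pics/q_s.png

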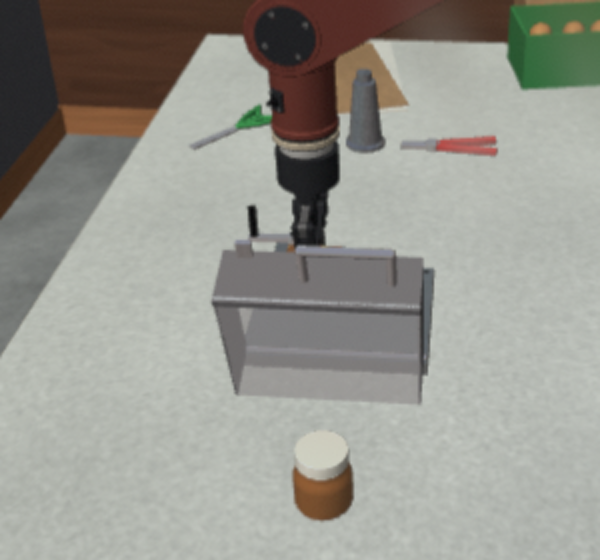

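Run:
```python
from h import *
import h
h.YAW=.018
p9,_=hood(1.89);s=p9+[-2.8,-5,4.5]
a=AH+1.87;tan=np.array([0,np.sin(a),np.cos(a)])
for n,r in (("th1.86",hood(1.86)[0]+[-2.7,.5,1.7]),("rel",np.array([519.1,254.1,212.1]))):
    print(n,((r-s)@tan).round(1),"mm ->",((r-s)@tan/RH).round(3))
c=viewer.calibration("side")
im=cv2.imread("pics/q_s.png")
h.YAW=.028
R=lambda th,x,y,z:b2w(x,90+y*np.cos(th)+z*np.sin(th),20-y*np.sin(th)+z*np.cos(th))
for th,col in ((1.85,(0,0,255)),(1.75,(0,255,0))):
    for u,w in (((-75,-223,35),(15,-223,35)),((-106.5,-178,65),(106.5,-178,65))):
        q=(proj(c,np.array([R(th,*u),R(th,*w)]))-[100,90])*2
        cv2.line(im,tuple(int(v) for v in q[0]),tuple(int(v) for v in q[1]),col,1)
cv2.imwrite("pics/q_o.png",cv2.resize(im[220:420,180:460],None,fx=2.8,fy=2.8))
```

```text
th1.86 0.0 mm -> 0.0
rel -0.9 mm -> -0.004
```

View pics/q_o.png

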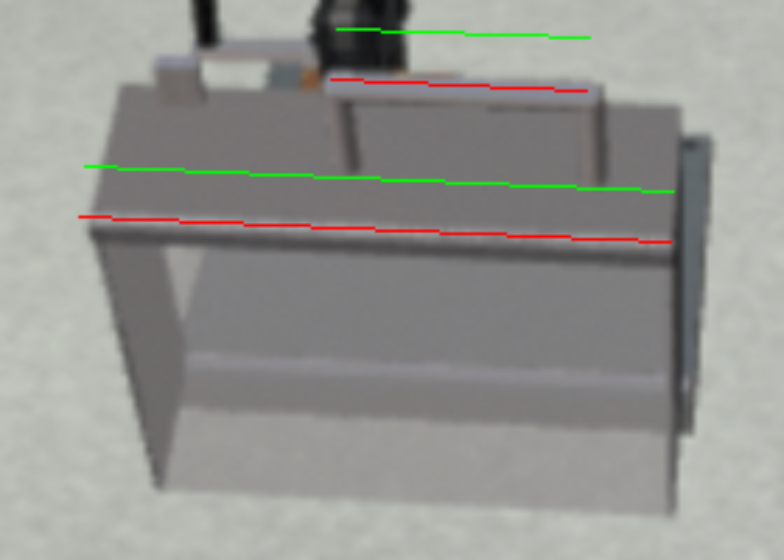

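Overlaying the hood model on the side picture, the 1.85 rad line (red) lies on the handle bar and the hood's edge, so the hood is at its stop. The latch is at its stop, and the block is pressed with steady force on both sides. I'm handing in now.

Run:
```python
from h import *
st(); job.hand_in(); st()
```

```text
t41.5 p [595.4  50.2  28.5] F [-17.   12.   14.8] T [ 1.97  2.65 -0.12] op 48.9 q [-0.05  0.36  1.73  0.    1.06  1.49]
the job is handed in; nothing more can be done
the job is handed in; nothing more can be done
```

The job is done and handed in at 41.5 s. The gripper is still holding the block and pressing it into the corner.

- **Latch:** I swung it until it met its stop, where it pushed back with 11 N, at about 1.6 rad. A later picture shows the nose clear of the tongue.
- **Hood:** I opened it to its stop, where it pushed back with about 27 N, then let go. The 1.85 rad model drawn over the side picture lies on the hood's edge and handle. The readings put it within about 0.004 rad of the stop.
- **Block:** I gripped it across its 50 mm width, turned it true and slid it along the bed, against the longer stop first and then the shorter one.
    - **Force:** The last readings were about 17 N in x (roughly 7 N of that was drag while sliding) and 12 N in y, and they held steady for 0.6 s.
    - **Flushness:** The twisting moment was close to zero (-0.12 N m), so contact looks even along both faces. The contact positions agree with the measured stop faces.
- **Bystanders:** I kept away from the spool, jar and pliers, and they look unmoved in the side pictures.

Some checks failed or disagreed:

- **First latch try missed:** The fingers passed above the peg. In the pictures the fingertips end about 11–14 mm behind the reported TCP, not 19 mm ahead as stated. I allowed for that from then on.
- **Gripper opening:** It read 7 mm on the 10 mm handle bar and 48.6 mm on the 50 mm block.
- **Bed yaw:** Estimates ranged from 0.018 to 0.05 rad. I used 0.028, which the even contact supports.
- **Upward force at the end:** There is also about 15 N upward on the tool, which I put down to the block's leading edge bearing on the bed. The pictures show no visible tilt of the block.

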